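# Find the loose thumb bolt and hold its cover open

### The arm

A 6-joint arm with a two-finger parallel gripper is mounted at the origin on the work surface. World frame = base frame: x ahead of the robot, y to its left, z up, the work surface at z = 0. Lengths are in m, angles in rad, forces in N, time in s.
With the tool pointing down it reaches from about 0.375 to 0.975 m from the base axis. Payload 3.8 kg.
Tool frame: the origin (TCP) lies where the fingers leave the gripper's body, on its centre line; the fingertips stand 73 mm ahead of it and the grasp point (between the pads) lies 54 mm ahead of it (nose_length is the distance from the TCP to the fingertips, in m); z points along the fingers, y is the line along which they close (so a half turn about z gives the same grasp; the last joint's range is limited). The gripper opens to 85 mm and grips with 20 to 120 N. Pads are 22 mm wide; open, the fingers measure 114 mm over their backs; the gripper's body (76 mm by 85 mm) begins 54 mm behind the grasp point. The pads swing forward as they close: fully open they stand 13 mm farther back than shut.
Start: joints at [1.126, 0.264, 1.604, -0, 1.274, -0.037], TCP at [0.268, 0.62, 0.304] pointing down, gripper open.
Joint ranges: [-2.63, 2.63], [-0.94, 2.18], [0.31, 2.57], [-1.31, 4.45], [0, 2.66], [-2.55, 2.55]. Speed limits (rad/s): [2.57, 2.57, 3.14, 3.14, 3.14, 3.14].

### API

Orientations are given as a rotation vector (axis times angle).
In Python, from workcell import read_state, read_camera, calibration, finish_job, look_for, cut_out, tip_of, nose_length gives the robot as it stands.
- The arm moves only by the tool step_arm, never from a script. Its argument "targets" is a list of rows, each a list of 3 entries, a list of its own where there are three numbers: the turn, a rotation vector about the tool's x, y, z in rad, then the shift along the tool's x, y, z in mm, then the finger opening in mm, from 0 to 85.4. In form: [[[ax, ay, az], [x, y, z], grip], ...]. A call has 1 to 5 rows; each row shifts and turns the commanded pose from where the row before left it, along the tool's axes as they then stand; what a row does not reach is not made up. A row lasts 1/12 s, in which the tool goes at most 41.7 mm and 7.16 degrees, less where a joint would pass 70% of its speed; a pose out of reach is approached as far as the arm can. A call with a gripper value outside its range is refused whole. The fingers move at their own pace and stop on an object; "grip_force" is the grip in N (left out, the last holds). Time passes only in rows, so rows that do not move let the fingers close. It gives the time, the measured TCP pose, the force, the opening and the grip force at its end, in the units of the state.
- read_state(): the state, without advancing time (a new reading comes with each control period).
- read_camera(name): name is "side" or "top" or "wrist"; returns the picture (384x512x3 uint8, red, green, blue); there is no depth.
- calibration(name): a dict with "camera_matrix" (3x3 intrinsics, pixels), "R" (3x3) and "t" (3): a world point X has camera coordinates R X + t. Camera axes: x right, y down, z forward; pixel columns grow to the right and rows downward; lengths in m; the calibration is good to about 2 mm. The wrist camera is an equidistant fisheye: a pixel r from the principal point sees the ray r / f radians off the axis. A picture is of the moment at which its call begins: read the wrist's pose just before it. calibration takes no time and is no camera call; for the wrist camera it gives the pose at the moment of the call.
- finish_job(): hands the job in; it is judged then, once.
Trained networks look in the newest picture that a camera, given by its name, has taken for a name from the list of things; names that differ only in an ending like _2 or _b are one class to them, and where a whole thing is asked for, a point or a joint stands for the part that bears it (a point fixed in the world has none). Each returns a list of dicts, best first, with "score" (0 to 1); they miss things now and then, are a little off and sometimes report something else, mostly with a low value. They report only what shows in the picture. A call takes as long as a camera call.
- look_for(camera, query): "extent" ([left, top, right, bottom] in pixels, round what is visible of it).
- cut_out(camera, query): "region" (384x512 bool, what is visible of it) and "extent" ([left, top, right, bottom] in pixels, round what is visible of it).
- tip_of(camera, query): "at" ([row, column] in pixels: a listed point, or the origin of a listed thing).
The state is a dict: "time": time; "q": joint angles; "joint_vel": joint speeds; "joint_torque": joint torques, N m; "tool_pos": TCP position; "tcp_rot": TCP orientation; "wrist_force": force on the tool from outside, world axes, zero at the start; "torque": the same for the moment, N m; "width": opening from 0.0 (shut) to 1.0 (fully open); "grip_force": force on a finger pad.
Only numpy, scipy, OpenCV 4.12 (cv2) and the standard library are available. Lean on these libraries where they do the work, as an engineer would, in place of code of your own. Each camera call takes 0.05 s, during which the arm holds its last target. There are 200 camera calls.

### The job

One of the three thumb bolts on the network unit is loose and goes down when tapped: tap all three bolt heads from above with the fingertips, firmly enough to tell, going from the robot's left to its right. Then lift the cover behind the loose bolt by its fin to about 45 degrees or a little more, and finish while still holding it open in the gripper, so that the bay can be worked on. Leave the other two covers shut, and do not disturb the things on the desk.

Things in the scene. Friction and masses are not known exactly. Their poses are not given: they have to be found in the camera images.
- unit: Network unit, grey and dark steel case fixed to the desk, 220 (x) x 400 (y) x 62 mm high. Origin: centre of its underside; x points away from the edge with the bolts, y along the row of bolts to the robot's left, z up. Turned by up to 17 degrees. On top, at y = +120, 0 and -120 mm, three thumb bolts (x = -80 mm), alike to see, and behind each a hinged aluminium cover with a lifting fin.
- bolt_left_top (a point): Centre of the top face of the bolt at the robot's left (+y) of the row: round steel head 22 mm across, standing 20 mm above the case at the start (82 mm above the desk), at x = -80, y = +120 mm of the unit. It moves with the bolt.
- bolt_left (a joint): How far the bolt at the robot's left (+y) has gone down, m: 0 at the start for every bolt. A tight bolt gives under 1.5 mm. The loose one gives way at about 2 N, goes down 6 mm to its stop when pushed and stays down. Which of the three is loose differs from run to run.
- cover_left_fin (a point): Centre of the top edge of the lifting fin of the cover at the robot's left (+y): an upright black plastic fin 10 mm thick (along the unit's y), 24 mm long (along x), standing 32 mm above the cover's top face; with the cover shut this point is 97 mm above the desk and 57 mm behind the bolt's centre. It is 78 mm in front of the hinge line and 35 mm above it.
- cover_left_hinge (a point): Middle of the hinge line of the cover at the robot's left (+y), along the unit's y, at the cover's far edge, x = +56 mm of the unit, 62 mm above the desk. The cover is a 3 mm plate reaching 98 mm from here towards the bolt, 90 mm wide, about 0.2 kg.
- cover_left (a joint): Opening angle of the cover at the robot's left (+y), rad: 0 shut and level, growing as its front edge (nearest the bolt) rises and swings up and back, stop at 1.3. It falls shut when let go.
- bolt_mid_top (a point): Centre of the top face of the bolt at the middle of the row: round steel head 22 mm across, standing 20 mm above the case at the start (82 mm above the desk), at x = -80, y = 0 mm of the unit. It moves with the bolt.
- bolt_mid (a joint): How far the bolt at the middle has gone down, m: 0 at the start for every bolt. A tight bolt gives under 1.5 mm. The loose one gives way at about 2 N, goes down 6 mm to its stop when pushed and stays down. Which of the three is loose differs from run to run.
- cover_mid_fin (a point): Centre of the top edge of the lifting fin of the cover at the middle: an upright black plastic fin 10 mm thick (along the unit's y), 24 mm long (along x), standing 32 mm above the cover's top face; with the cover shut this point is 97 mm above the desk and 57 mm behind the bolt's centre. It is 78 mm in front of the hinge line and 35 mm above it.
- cover_mid_hinge (a point): Middle of the hinge line of the cover at the middle, along the unit's y, at the cover's far edge, x = +56 mm of the unit, 62 mm above the desk. The cover is a 3 mm plate reaching 98 mm from here towards the bolt, 90 mm wide, about 0.2 kg.
- cover_mid (a joint): Opening angle of the cover at the middle, rad: 0 shut and level, growing as its front edge (nearest the bolt) rises and swings up and back, stop at 1.3. It falls shut when let go.
- bolt_right_top (a point): Centre of the top face of the bolt at the robot's right (-y) of the row: round steel head 22 mm across, standing 20 mm above the case at the start (82 mm above the desk), at x = -80, y = -120 mm of the unit. It moves with the bolt.
- bolt_right (a joint): How far the bolt at the robot's right (-y) has gone down, m: 0 at the start for every bolt. A tight bolt gives under 1.5 mm. The loose one gives way at about 2 N, goes down 6 mm to its stop when pushed and stays down. Which of the three is loose differs from run to run.
- cover_right_fin (a point): Centre of the top edge of the lifting fin of the cover at the robot's right (-y): an upright black plastic fin 10 mm thick (along the unit's y), 24 mm long (along x), standing 32 mm above the cover's top face; with the cover shut this point is 97 mm above the desk and 57 mm behind the bolt's centre. It is 78 mm in front of the hinge line and 35 mm above it.
- cover_right_hinge (a point): Middle of the hinge line of the cover at the robot's right (-y), along the unit's y, at the cover's far edge, x = +56 mm of the unit, 62 mm above the desk. The cover is a 3 mm plate reaching 98 mm from here towards the bolt, 90 mm wide, about 0.2 kg.
- cover_right (a joint): Opening angle of the cover at the robot's right (-y), rad: 0 shut and level, growing as its front edge (nearest the bolt) rises and swings up and back, stop at 1.3. It falls shut when let go.
- pencil_cup: Bystander: black pencil cup, 80 mm across, 100 mm high, loose on the desk to the left of the unit. Origin: centre of its underside.
- note_block: Bystander: block of paper notes, 76 x 76 x 40 mm, loose on the desk to the right of the unit. Origin: centre of its underside.
- screwdriver: Bystander: screwdriver lying on the desk, between the robot and the note block, on the right. Origin under its middle.

How it is judged:
By the outcome, as a careful person would: the job done as asked, in the order asked, and still so for the second after the job is handed in, while the arm keeps its last pose, push and grip.
It also fails if it takes over 45 s, if anything falls off the work surface, if the arm or the gripper's body presses on something with over 40 N, if the wrist force passes 120 N, or if a joint passes its speed limit or range.

## Working session

There is one attempt and no reset: what is moved stays moved. The work goes in short steps, Python scripts to look and compute and a tool call to move; the robot and the scene stay as the last step left them, time stands still between calls to the robot, and variables do not carry over. Pictures are saved under pics/ and viewed, at most 10 in all, crops included, and the job is handed in when it is done.

Besides the shell and the picture viewer there is one more tool, called in YAML: its name, and indented under it one key for each argument. step_arm: Moves the arm, as the interface text tells. Its arguments: {"type":"object","properties":{"targets":{"type":"array","items":{"type":"array"}},"grip_force":{"type":"number"}},"required":["targets"]}

```bash
mkdir -p pics; ls
cat > h.py <<'E'
import numpy as np,cv2
from workcell import *
from scipy.spatial.transform import Rotation as Ro
def pix(cam,row,col,z,c=None):
    c=c or calibration(cam);K=np.array(c["camera_matrix"]);R=np.array(c["R"]);t=np.array(c["t"])
    x=(col-K[0,2])/K[0,0];y=(row-K[1,2])/K[1,1]
    if cam=="wrist":
        r=np.hypot(x,y);d=np.array([x/r*np.sin(r),y/r*np.sin(r),np.cos(r)]) if r>0 else np.array([0,0,1.])
    else: d=np.array([x,y,1.])
    d=R.T@d;o=-R.T@t
    return o+d*(z-o[2])/d[2]
Z=dict(bolt=.082,fin=.097,hinge=.062)
E
python3 - <<'E'
from h import *
s=read_state();print({k:np.round(v,3) for k,v in s.items()},nose_length)
for cam in ["top","side"]:
    im=read_camera(cam);cv2.imwrite(f"pics/{cam}0.png",im[:,:,::-1])
    for p in ["left","mid","right"]:
        for n in [f"bolt_{p}_top",f"cover_{p}_fin"]:
            z=.082 if 'bolt' in n else .097
            for d in tip_of(cam,n)[:3]: print(cam,n,round(d["score"],2),np.round(d["at"],1),np.round(pix(cam,*d["at"],z),4))
a=cv2.imread("pics/top0.png");b=cv2.imread("pics/side0.png");cv2.imwrite("pics/a.png",cv2.resize(np.vstack([a,b]),(400,600)))
E
```

```text
pics
{'time': np.float64(0.0), 'q': array([ 1.126,  0.265,  1.605,  0.   ,  1.274, -0.037]), 'joint_vel': array([ 0.   , -0.   , -0.001,  0.   , -0.001,  0.   ]), 'joint_torque': array([ 1.0000e-03, -5.1512e+01, -3.6731e+01,  0.0000e+00,  1.3000e-02,
       -0.0000e+00]), 'tool_pos': array([0.267, 0.619, 0.303]), 'tcp_rot': array([-0.636, -3.076,  0.004]), 'wrist_force': array([-0.289,  0.68 , -0.382]), 'torque': array([-0.029,  0.005, -0.063]), 'grip_force': np.float64(0.0), 'width': np.float64(1.0)} 0.0726
top bolt_left_top 0.37 [205.8 173.6] [0.5077 0.1813 0.082 ]
top cover_left_fin 0.93 [179.3 179.1] [0.5807 0.1711 0.097 ]
top bolt_mid_top 0.62 [214.  216.9] [0.4932 0.0594 0.082 ]
top cover_mid_fin 0.65 [212.5 217.6] [0.495  0.0567 0.097 ]
top cover_mid_fin 0.58 [189.3 221.2] [0.5606 0.0521 0.097 ]
top bolt_right_top 0.44 [222.3 260.8] [ 0.4785 -0.0635  0.082 ]
top cover_right_fin 0.76 [201.2 265.6] [ 0.5358 -0.0726  0.097 ]
side bolt_left_top 0.36 [169.4 234.1] [0.5181 0.167  0.082 ]
side cover_left_fin 0.72 [186.2 280. ] [0.6299 0.009  0.097 ]
side cover_left_fin 0.71 [160.1 252. ] [0.593  0.1741 0.097 ]
side bolt_mid_top 0.55 [188.6 238.7] [0.4977 0.0672 0.082 ]
side cover_mid_fin 0.55 [184.4 258.2] [0.5632 0.0464 0.097 ]
side bolt_right_top 0.57 [216.2 246.9] [ 0.4766 -0.0613  0.082 ]
side bolt_right_top 0.32 [169.4 235.1] [0.5215 0.1655 0.082 ]
side cover_right_fin 0.64 [208.4 265.5] [ 0.5409 -0.0656  0.097 ]
```

View pics/top0.png

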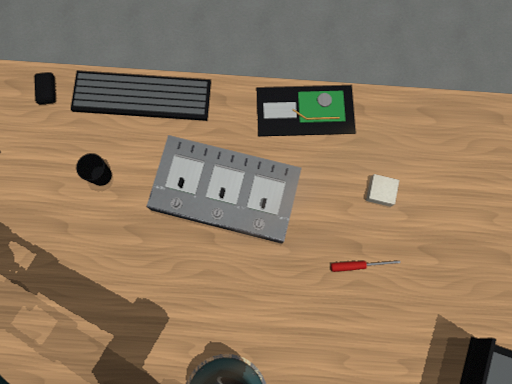

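The top view shows the unit with its bolts near pixels (177,203), (218,213) and (260,223) and the fins just above them. The cup is at (93,170), the notes at (383,190) and the screwdriver at (365,265). I'll go above the left bolt with the fingers closed, then look with the wrist camera.

step_arm:
  targets:
    - [[0,0,0],[-32,-25,0],0]
    - [[0,0,0],[-32,-25,0],0]
    - [[0,0,0],[-32,-25,0],0]
    - [[0,0,0],[-32,-25,0],0]
    - [[0,0,0],[-32,-25,0],0]
  grip_force: 40

```text
time: 1.12
tool_pos: [0.3654, 0.4399, 0.304]
tcp_rot: [0.635, 3.076, 0.0]
wrist_force: [0.4, 0.8, 0.7]
width: 0.297
grip_force: 0.0
```

step_arm:
  targets:
    - [[0,0,0],[-32,-25,0],0]
    - [[0,0,0],[-32,-25,0],0]
    - [[0,0,0],[-32,-25,0],0]
    - [[0,0,0],[-32,-25,0],0]
    - [[0,0,0],[-32,-25,0],0]

```text
time: 1.53
tool_pos: [0.4629, 0.2614, 0.3043]
tcp_rot: [0.636, 3.076, 0.001]
wrist_force: [0.7, 0.7, 0.6]
width: 0.004
grip_force: 0.0
```

step_arm:
  targets:
    - [[0,0,0],[-32,-25,0],0]
    - [[0,0,0],[-32,-25,0],0]
    - [[0,0,-0.1],[0,0,0],0]
    - [[0,0,-0.1],[0,0,0],0]
    - [[0,0,0],[0,0,0],0]

```text
time: 1.95
tool_pos: [0.5017, 0.1908, 0.304]
tcp_rot: [0.326, 3.124, 0.0]
wrist_force: [0.2, 0.1, -0.1]
width: -0.003
grip_force: 0.0
```

```bash
cat > look.py <<'E'
from h import *
import sys
from scipy.optimize import least_squares
s=read_state();print(np.round(s["time"],2),np.round(s["tool_pos"],4),np.round(s["tcp_rot"],3),np.round(s["wrist_force"],1),s["width"])
c=calibration("wrist");im=read_camera("wrist");cv2.imwrite(sys.argv[1],im[:,:,::-1])
obs=[]
for i,p in enumerate(["left","mid","right"]):
    for n,ux in [(f"bolt_{p}_top",-.08),(f"cover_{p}_fin",-.023)]:
        z=.082 if 'bolt' in n else .097
        for d in tip_of("wrist",n)[:2]:
            P=pix("wrist",*d["at"],z,c);print(n,round(d["score"],2),np.round(d["at"],1),np.round(P,4))
E
python3 look.py pics/w1.png
```

```text
1.95 [0.5017 0.1908 0.304 ] [0.326 3.124 0.   ] [ 0.2  0.1 -0.1] -0.003000589980215156
bolt_left_top 0.75 [200.5 242.2] [0.5215 0.1783 0.082 ]
bolt_mid_top 0.76 [203.6 132.6] [0.5008 0.0607 0.082 ]
cover_mid_fin 0.58 [254.  134.9] [0.5532 0.0508 0.097 ]
cover_mid_fin 0.55 [200.8 416.2] [0.5572 0.3638 0.097 ]
bolt_right_top 0.78 [200.6  49.4] [ 0.4744 -0.053   0.082 ]
cover_right_fin 0.85 [250.1  51.5] [ 0.5323 -0.0663  0.097 ]
```

View pics/w1.png

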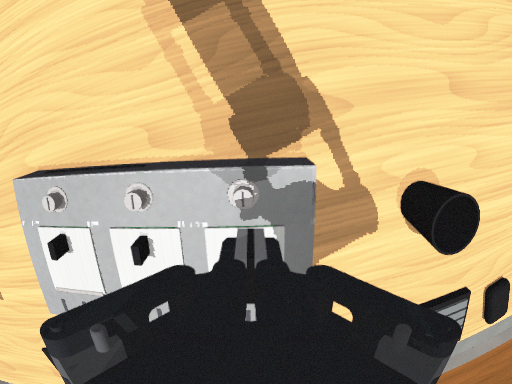

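The wrist view shows the bolt heads at (240,193), (136,196) and (52,200), so yaw is about -11.5°. I take the bolts to be at roughly (.521,.177), (.499,.061) and (.476,-.056). Next I'll line up over the left bolt and descend.

step_arm:
  targets:
    - [[0,0,0],[-22,-10,20],0]
    - [[0,0,0],[0,0,38],0]
    - [[0,0,0],[0,0,38],0]
    - [[0,0,0],[0,0,28],0]
    - [[0,0,0],[0,0,10],0]

```text
time: 2.72
tool_pos: [0.5174, 0.177, 0.1647]
tcp_rot: [-0.325, -3.117, 0.005]
wrist_force: [-1.9, -0.6, -1.0]
width: -0.003
grip_force: 0.0
```

```bash
python3 look.py pics/w2.png
```

```text
2.72 [0.5174 0.177  0.1647] [-0.325 -3.117  0.005] [-1.9 -0.6 -1. ] -0.0030478151563617132
bolt_left_top 0.76 [241.7 254.5] [0.5214 0.1783 0.082 ]
bolt_mid_top 0.72 [238.9  71.1] [0.4995 0.0624 0.082 ]
```

View pics/w2.png

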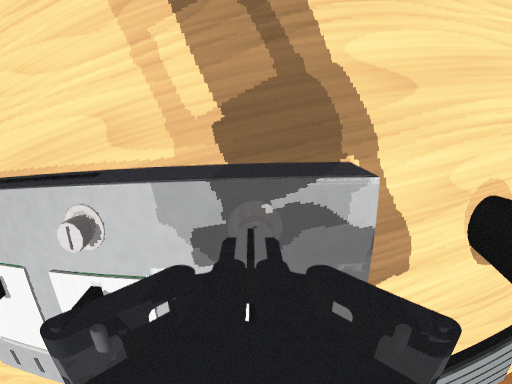

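The fingertips at (252,235) are over the left bolt. I'll press down in small steps.

step_arm:
  targets:
    - [[0,0,0],[-1,1,6],0]
    - [[0,0,0],[0,0,3],0]
    - [[0,0,0],[0,0,1],0]
    - [[0,0,0],[0,0,0],0]

```text
time: 3.4
tool_pos: [0.5216, 0.1783, 0.1595]
tcp_rot: [-0.326, -3.124, 0.0]
wrist_force: [0.5, -0.1, 0.4]
width: 0.004
grip_force: 0.0
```

step_arm:
  targets:
    - [[0,0,0],[0,0,1],0]
    - [[0,0,0],[0,0,0],0]

```text
time: 3.57
tool_pos: [0.5218, 0.1783, 0.1587]
tcp_rot: [-0.326, -3.124, 0.0]
wrist_force: [0.5, 0.1, 0.2]
width: -0.001
grip_force: 0.0
```

step_arm:
  targets:
    - [[0,0,0],[0,0,1],0]
    - [[0,0,0],[0,0,0],0]

```text
time: 3.73
tool_pos: [0.5218, 0.1784, 0.1577]
tcp_rot: [-0.326, -3.124, 0.0]
wrist_force: [0.6, 0.7, -0.6]
width: -0.001
grip_force: 0.0
```

Not yet in contact: the tip is at about .085.

step_arm:
  targets:
    - [[0,0,0],[0,0,2],0]
    - [[0,0,0],[0,0,0],0]

```text
time: 3.9
tool_pos: [0.5217, 0.1783, 0.1555]
tcp_rot: [-0.326, -3.124, 0.0]
wrist_force: [0.5, -0.1, 0.7]
width: 0.002
grip_force: 0.0
```

step_arm:
  targets:
    - [[0,0,0],[0,0,1.5],0]
    - [[0,0,0],[0,0,0],0]

```text
time: 4.07
tool_pos: [0.522, 0.1784, 0.1544]
tcp_rot: [0.326, 3.124, 0.0]
wrist_force: [-0.3, 0.2, 0.4]
width: 0.003
grip_force: 0.0
```

step_arm:
  targets:
    - [[0,0,0],[0,0,1],0]
    - [[0,0,0],[0,0,0],0]

```text
time: 4.23
tool_pos: [0.522, 0.1785, 0.1543]
tcp_rot: [0.326, 3.125, 0.0]
wrist_force: [-1.9, -0.9, 6.0]
width: -0.0
grip_force: 3.1
```

step_arm:
  targets:
    - [[0,0,0],[0,0,1.5],0]
    - [[0,0,0],[0,0,0],0]

```text
time: 4.4
tool_pos: [0.5221, 0.1785, 0.1542]
tcp_rot: [-0.326, -3.125, 0.0]
wrist_force: [-5.9, -1.2, 15.0]
width: -0.0
grip_force: 7.4
```

The left bolt is tight: 15 N and no movement. On to the middle one.

step_arm:
  targets:
    - [[0,0,0],[0,0,-20],0]
    - [[0,0,0],[-1,-40,0],0]
    - [[0,0,0],[-1,-40,0],0]
    - [[0,0,0],[0,-39,0],0]
    - [[0,0,0],[0,0,8],0]

```text
time: 4.82
tool_pos: [0.4987, 0.0569, 0.1649]
tcp_rot: [0.331, 3.123, -0.004]
wrist_force: [0.4, 0.5, 0.7]
width: 0.0
grip_force: 0.0
```

step_arm:
  targets:
    - [[0,0,0],[0,0,7],0]
    - [[0,0,0],[0,0,0],0]
    - [[0,0,0],[0,0,2],0]
    - [[0,0,0],[0,0,0],0]

```text
time: 5.15
tool_pos: [0.4994, 0.0626, 0.1545]
tcp_rot: [-0.323, -3.124, -0.0]
wrist_force: [-0.1, 0.7, 0.1]
width: -0.003
grip_force: 0.0
```

step_arm:
  targets:
    - [[0,0,0],[0,0,2],0]
    - [[0,0,0],[0,0,0],0]

```text
time: 5.32
tool_pos: [0.4996, 0.0625, 0.1529]
tcp_rot: [0.323, 3.125, 0.0]
wrist_force: [0.2, 0.7, -0.6]
width: 0.001
grip_force: 0.0
```

step_arm:
  targets:
    - [[0,0,0],[0,0,1.5],0]
    - [[0,0,0],[0,0,0],0]

```text
time: 5.48
tool_pos: [0.4996, 0.0621, 0.1515]
tcp_rot: [0.325, 3.124, 0.001]
wrist_force: [0.3, 0.6, 1.1]
width: 0.001
grip_force: 0.3
```

step_arm:
  targets:
    - [[0,0,0],[0,0,2],0]
    - [[0,0,0],[0,0,0],0]

```text
time: 5.65
tool_pos: [0.4995, 0.0618, 0.1493]
tcp_rot: [0.325, 3.124, 0.0]
wrist_force: [0.9, 0.2, 0.3]
width: -0.0
grip_force: 0.5
```

step_arm:
  targets:
    - [[0,0,0],[0,0,2],0]
    - [[0,0,0],[0,0,0],0]

```text
time: 5.82
tool_pos: [0.4996, 0.0617, 0.1479]
tcp_rot: [0.326, 3.124, 0.001]
wrist_force: [-1.0, 1.4, 5.9]
width: -0.0
grip_force: 2.8
```

step_arm:
  targets:
    - [[0,0,0],[0,0,1],0]
    - [[0,0,0],[0,0,0],0]

```text
time: 5.98
tool_pos: [0.4996, 0.0617, 0.1475]
tcp_rot: [0.326, 3.124, 0.001]
wrist_force: [-3.2, 0.7, 9.1]
width: 0.001
grip_force: 4.6
```

The middle bolt went down about 6 mm to a stop. I'll tap the right one too.

step_arm:
  targets:
    - [[0,0,0],[0,0,-25],0]
    - [[0,0,0],[0,-40,0],0]
    - [[0,0,0],[0,-40,0],0]
    - [[0,0,0],[0,-40,0],0]
    - [[0,0,0],[0,0,8],0]

```text
time: 6.4
tool_pos: [0.4742, -0.0612, 0.1645]
tcp_rot: [0.332, 3.121, -0.005]
wrist_force: [0.7, -0.4, -0.0]
width: -0.003
grip_force: 0.0
```

step_arm:
  targets:
    - [[0,0,0],[0,0,7],0]
    - [[0,0,0],[0,0,0],0]
    - [[0,0,0],[0,0,2],0]
    - [[0,0,0],[0,0,0],0]

```text
time: 6.73
tool_pos: [0.4745, -0.0549, 0.1544]
tcp_rot: [-0.323, -3.124, 0.0]
wrist_force: [0.4, -0.3, 0.2]
width: -0.001
grip_force: 0.0
```

step_arm:
  targets:
    - [[0,0,0],[0,0,1],0]
    - [[0,0,0],[0,0,0],0]

```text
time: 6.9
tool_pos: [0.4747, -0.0548, 0.1542]
tcp_rot: [-0.322, -3.124, 0.001]
wrist_force: [-4.4, -1.3, 9.3]
width: 0.003
grip_force: 4.6
```

step_arm:
  targets:
    - [[0,0,0],[0,0,1],0]
    - [[0,0,0],[0,0,0],0]

```text
time: 7.07
tool_pos: [0.4747, -0.0548, 0.1542]
tcp_rot: [-0.321, -3.124, 0.001]
wrist_force: [-7.3, -1.0, 16.6]
width: 0.002
grip_force: 7.9
```

The right bolt is tight too (16 N), so the middle one is loose. I'll raise, look at the fins, then go.

step_arm:
  targets:
    - [[0,0,0],[0,0,-30],40]
    - [[0,0,0],[0,0,-40],40]
    - [[0,0,0],[0,0,-20],40]
    - [[0,0,0],[0,0,0],40]
    - [[0,0,0],[0,0,0],40]

```text
time: 7.48
tool_pos: [0.4759, -0.0548, 0.244]
tcp_rot: [0.322, 3.121, -0.0]
wrist_force: [0.0, -0.1, -0.3]
width: 0.473
grip_force: 0.0
```

```bash
python3 look.py pics/w3.png
```

```text
7.48 [ 0.4759 -0.0548  0.244 ] [ 0.322  3.121 -0.   ] [ 0.  -0.1 -0.3] 0.47289860116674104
bolt_left_top 0.8 [191.4 483.9] [0.5213 0.1808 0.082 ]
cover_left_fin 0.89 [250.9 481.4] [0.5807 0.1703 0.097 ]
bolt_mid_top 0.6 [194.8 382.6] [0.4991 0.0577 0.082 ]
cover_mid_fin 0.81 [260.2 385.6] [0.5552 0.0516 0.097 ]
bolt_right_top 0.87 [195.5 246.1] [ 0.4755 -0.058   0.082 ]
cover_right_fin 0.69 [270.  247.7] [ 0.5348 -0.0691  0.097 ]
```

View pics/w3.png

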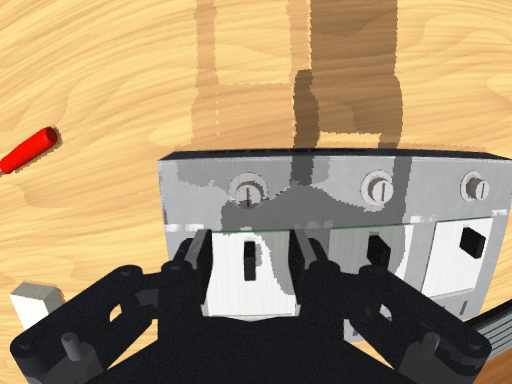

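Wrist view: middle fin at (380,250) and middle bolt at (377,187), in agreement with the fitted (.556,.051). Next I'll move over the fin and descend with the fingers open.

step_arm:
  targets:
    - [[0,0,0],[-14,35,0],50]
    - [[0,0,0],[-14,35,0],50]
    - [[0,0,0],[-14,35,0],50]
    - [[0,0,0],[-15,15,0],50]
    - [[0,0,-0.015],[0,0,0],50]

```text
time: 8.25
tool_pos: [0.5577, 0.0524, 0.242]
tcp_rot: [0.298, 3.126, 0.002]
wrist_force: [0.7, -0.7, 0.8]
width: 0.585
grip_force: 0.0
```

step_arm:
  targets:
    - [[0,0,0],[0,0,40],50]
    - [[0,0,0],[0,0,25],50]
    - [[0,0,0],[0,0,0],50]

```text
time: 8.5
tool_pos: [0.5503, 0.0493, 0.1708]
tcp_rot: [-0.301, -3.115, 0.003]
wrist_force: [-1.7, -0.7, -0.7]
width: 0.585
grip_force: 0.0
```

```bash
python3 look.py pics/w4.png
```

```text
8.5 [0.5503 0.0493 0.1708] [-3.010e-01 -3.115e+00  3.000e-03] [-1.7 -0.7 -0.7] 0.584724594119986
bolt_left_top 0.73 [146.1 445.3] [0.5208 0.1789 0.082 ]
bolt_left_top 0.73 [244.9  64.2] [ 0.5392 -0.0786  0.082 ]
cover_left_fin 0.97 [243.8 448.5] [0.5798 0.1708 0.097 ]
bolt_mid_top 0.68 [141.9 251.3] [0.4998 0.0595 0.082 ]
cover_mid_fin 0.74 [251.9 256.4] [0.5562 0.0514 0.097 ]
bolt_right_top 0.76 [149.2  62. ] [ 0.4775 -0.0558  0.082 ]
cover_right_fin 0.71 [246.9  62.1] [ 0.5353 -0.0677  0.097 ]
cover_right_fin 0.64 [139.9 253. ] [0.4978 0.0607 0.097 ]
```

View pics/w4.png

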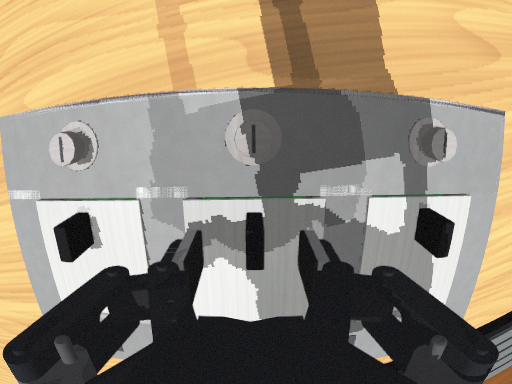

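The fin is centred between the pads at (255,240). I'll go down 34 mm and grip.

step_arm:
  targets:
    - [[0,0,0],[0,0,20],50]
    - [[0,0,0],[0,0,14],50]
    - [[0,0,0],[0,0,0],50]
    - [[0,0,0],[0,0,0],5]
    - [[0,0,0],[0,0,0],5]
  grip_force: 50

```text
time: 9.27
tool_pos: [0.5559, 0.0498, 0.1448]
tcp_rot: [0.302, 3.125, 0.0]
wrist_force: [0.4, 1.0, -0.1]
width: 0.316
grip_force: 0.0
```

step_arm:
  targets:
    - [[0,0,0],[0,0,0],0]
    - [[0,0,0],[0,0,0],0]
    - [[0,0,0],[0,0,0],0]
    - [[0,0,0],[0,0,0],0]

```text
time: 9.6
tool_pos: [0.5562, 0.0502, 0.145]
tcp_rot: [0.301, 3.124, 0.001]
wrist_force: [-0.6, 2.4, 5.8]
width: 0.107
grip_force: 52.3
```

Gripped at 9 mm and 52 N. I'll start lifting along the arc about the hinge.

step_arm:
  targets:
    - [[0,0.1,0],[-8.7,0,-7.4],0]
    - [[0,0.1,0],[-8.7,0,-7.4],0]
    - [[0,0,0],[0,0,0],0]
    - [[0,0,0],[0,0,0],0]

```text
time: 9.93
tool_pos: [0.5734, 0.0469, 0.1575]
tcp_rot: [-0.284, -2.928, -0.03]
wrist_force: [-3.0, 4.3, 5.6]
width: 0.109
grip_force: 52.3
```

```bash
cat > chk.py <<'E'
from h import *
s=read_state();R=Ro.from_rotvec(s["tcp_rot"]).as_matrix();th=-np.radians(10.9)
ux=np.array([np.cos(th),np.sin(th),0]);uy=np.array([-np.sin(th),np.cos(th),0])
H=np.array([.5560,.0511,.062])+.079*ux
r=s["tool_pos"]-H
print("t",s["time"],"x,y,z rel hinge mm",np.round(1e3*np.array([r@ux,r@uy,r[2]]),1),"R",np.hypot(r@ux,r[2])*1e3,
"ang from pos",np.degrees(np.arctan2(r[2],-(r@ux))-np.arctan2(.083,.078)),"tool tilt",np.degrees(np.arctan2(-R[:,2]@ux,-R[2,2])),"F",np.round(s["wrist_force"],1),"T",np.round(s["torque"],2),s["width"]*85.4,s["grip_force"],np.round(s["q"],2))
E
python3 chk.py
```

```text
t 9.9333 x,y,z rel hinge mm [-61.1  -0.8  95.5] R 113.37642853737705 ang from pos 10.625126242349102 tool tilt 11.529217492873753 F [-3.   4.3  5.6] T [0.57 0.03 0.15] 9.301820633851655 52.326491475105286 [ 0.02  0.31  1.84  0.05  1.19 -1.38]
```

step_arm:
  targets:
    - [[0,0.1,0],[-8.7,0,-7.4],0]
    - [[0,0.1,0],[-8.7,0,-7.4],0]
    - [[0,0.1,0],[-8.7,0,-7.4],0]
    - [[0,0,0],[0,0,0],0]
    - [[0,0,0],[0,0,0],0]

```text
time: 10.35
tool_pos: [0.6026, 0.0414, 0.1696]
tcp_rot: [-0.254, -2.624, -0.067]
wrist_force: [-4.7, 5.3, 0.8]
width: 0.107
grip_force: 51.5
```

```bash
python3 chk.py
```

```text
t 10.35 x,y,z rel hinge mm [-31.4  -0.7 107.6] R 112.10188575743717 ang from pos 26.928521898486547 tool tilt 29.066911816002886 F [-4.7  5.3  0.8] T [0.66 0.7  0.07] 9.112282795793911 51.471837759017944 [-0.01  0.5   1.6   0.09  1.54 -1.42]
```

step_arm:
  targets:
    - [[0,0.1,0],[-8.7,0,-7.6],0]
    - [[0,0.1,0],[-8.9,0,-7.8],0]
    - [[0,0.1,0],[-8.9,0,-7.8],0]
    - [[0,0.1,0],[-8.9,0,-7.8],0]
    - [[0,0,0],[0,0,0],0]

```text
time: 10.77
tool_pos: [0.6479, 0.0329, 0.1707]
tcp_rot: [-0.213, -2.213, -0.108]
wrist_force: [-3.5, 7.0, 10.7]
width: 0.103
grip_force: 51.5
```

step_arm:
  targets:
    - [[0,0,0],[0,0,0],0]
    - [[0,0,0],[0,0,0],0]
    - [[0,0,0],[0,0,0],0]

```text
time: 11.02
tool_pos: [0.6482, 0.033, 0.1718]
tcp_rot: [-0.215, -2.23, -0.106]
wrist_force: [-3.2, 5.7, -3.3]
width: 0.107
grip_force: 50.2
```

```bash
python3 chk.py
python3 - <<'E'
from h import *
a=read_camera("side");b=read_camera("top")
cv2.imwrite("pics/s5.png",np.hstack([cv2.resize(x,(400,480),interpolation=cv2.INTER_CUBIC) for x in (a[110:290,180:330],b[110:290,130:330])])[:,:,::-1])
E
```

```text
t 11.0167 x,y,z rel hinge mm [ 14.9  -0.4 109.8] R 110.84219476414583 ang from pos 50.96061581847638 tool tilt 51.77371362303108 F [-3.2  5.7 -3.3] T [ 0.49 -0.12 -0.23] 9.113591614540184 50.214523673057556 [-0.04  0.79  1.28  0.13  1.97 -1.42]
```

View pics/s5.png

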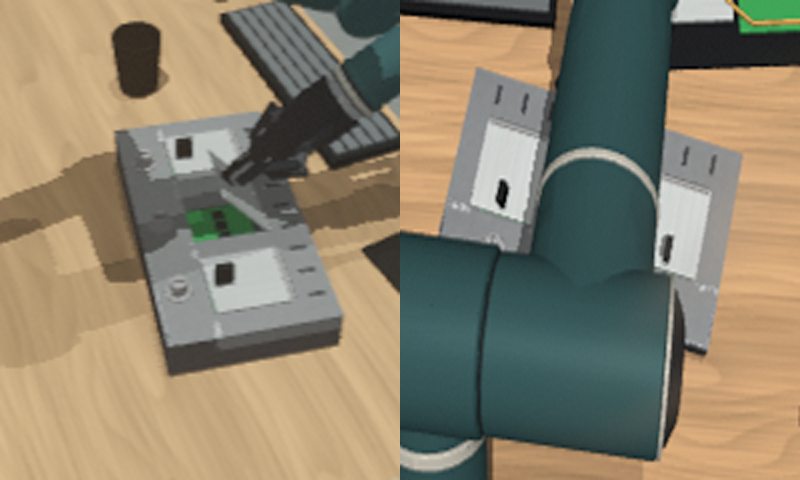

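The side view shows the middle cover held open at about 50° with the green bay exposed at (220,220). The other two covers are shut and the cup is untouched, so I'm handing in.

```bash
python3 -c "
from workcell import *
print(finish_job())"
```

```text
the job is handed in; nothing more can be done
None
```

I tapped all three bolts from left to right and found the middle one loose; its cover is now held open at about 50° in the gripper, the other two covers are shut, and the job is handed in.

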